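# Free a motorcycle side stand and snap it over to its far stop

### The arm

A 7-joint arm with a two-finger parallel gripper is mounted at the origin on the work surface. World frame = base frame: x ahead of the robot, y to its left, z up, the work surface at z = 0. Lengths are in m, angles in rad, forces in N, time in s.
With the tool pointing down it reaches from about 0.425 to 0.825 m from the base axis. Payload 3.6 kg.
Tool frame: the origin (TCP) lies midway between the tips of the shut fingers; the grasp point (between the pads) lies bot.grip_depth behind it (bot.grip_depth is the distance from the TCP to the grasp point, in m); z points along the fingers, y is the line along which they close (so a half turn about z gives the same grasp; the last joint's range is limited). The gripper opens to 93 mm and grips with 3 to 60 N. Pads are 15 mm wide; open, the fingers measure 128 mm over their backs; the gripper's body (75 mm by 188 mm) begins 65 mm behind the grasp point.
Start: joints at [1.175, 0.615, -0.013, 1.423, 0.008, 1.103, -0.04], TCP at [0.235, -0.606, 0.19] pointing down, gripper open.
Joint ranges: [-3.12, 3.12], [-0.3, 2.06], [-1.34, 1.32], [0.26, 2.42], [-1.36, 4.5], [0.01, 1.98], [-2.84, 2.84]. Speed limits (rad/s): [2.79, 2.79, 3.14, 3.14, 3.14, 3.14, 3.14].

### API

Orientations are given as a rotation vector (axis times angle).
In Python, from workcell import bot, optics, order gives the robot as it stands.
- The arm moves only by the tool play_rows, never from a script. Its argument "steps" is a list of rows, each a list of 7 numbers: the turn, a rotation vector about the tool's x, y, z in rad, then the shift along the tool's x, y, z in mm, then the opening, from -1 (shut) to 1 (fully open). A call has 1 to 10 rows; each row shifts and turns the commanded pose from where the row before left it, along the tool's axes as they then stand; what a row does not reach is not made up. A row lasts 1/12 s, in which the tool goes at most 41.7 mm and 7.16 degrees, less where a joint would pass 70% of its speed; a pose out of reach is approached as far as the arm can. A call with a gripper value outside its range is refused whole. The fingers move at their own pace and stop on an object; "squeeze" is the grip in N (left out, the last holds). Time passes only in rows, so rows that do not move let the fingers close. It gives the time, the measured TCP pose, the force, the opening and the grip force at its end, in the units of the state.
- bot.state(): the state, without advancing time (a new reading comes with each control period).
- optics.snapshot(name): name is "scene" or "top" or "wrist"; returns a dict with "img" (384x512x3 uint8, red, green, blue), "depth" (384x512 float32, m along the optical axis (not along the pixel's ray), 0 where there is no reading), "intrinsics" (3x3 intrinsics, pixels), "rvec" (rotation vector, rad) and "tvec" (3), from world to camera coordinates, as OpenCV has them; the wrist camera has in their place "hand_eye" (4x4, takes a point from camera to tool coordinates, whose origin is the TCP and whose axes are the flange's). Camera axes: x right, y down, z forward; pixel columns grow to the right and rows downward; lengths in m; the calibration is good to about 2 mm. The wrist camera is an equidistant fisheye: a pixel r from the principal point sees the ray r / f radians off the axis. A picture is of the moment at which its call begins: read the wrist's pose just before it.
- order.job_done(): hands the job in; it is judged then, once.
The state is a dict: "time": time; "joint_pos": joint angles; "qd": joint speeds; "tau": joint torques, N m; "tcp_pos": TCP position; "ee_rot": TCP orientation; "force": force on the tool from outside, world axes, zero at the start; "ft_torque": the same for the moment, N m; "grip_width": opening from 0.0 (shut) to 1.0 (fully open); "gripper_force": force on a finger pad.
Only numpy, scipy, OpenCV 4.12 (cv2) and the standard library are available. Lean on these libraries where they do the work, as an engineer would, in place of code of your own. Each camera call takes 0.05 s, during which the arm holds its last target. There are 200 camera calls.

### The job

Lift the red-headed lock pin out of the side-stand fixture and put it in the blue tin, then push the stand's leg by its orange sleeve past its dead point until it snaps over to the far stop. To check that stop, press the sleeve on into its soft rubber until it comes up hard, lean there with a steady push of about 14 N for a full second, then let go. Never press on the stand with more than 20 N, and leave the other things on the bench where they are.

Things in the scene. Friction and masses are not known exactly. Their poses are not given: they have to be found in the camera images.
- pivot (a point): Pivot centre of the side stand, 50 mm above the table, in a fixture (frame lug on a grey plate 220 x 230 x 12 mm) bolted to the table. Axes of the fixture: z up, x from the black frame tube to the middle of the leg's swing. The leg swings level about the vertical here, on the +x side. Red sprung strut, posts and yellow stop block: under 90 mm above the table, within 115 mm of the pivot.
- sleeve (a point): Middle of the orange sleeve on the leg, the place to push: 140 mm from the pivot, 50 mm above the table; 50 mm long, 22 wide, 22 tall. Below it is free space down to the table, or to the 12 mm plate near the plate's edge. x points outward along the leg, y the way to push it. A foot 44 mm wide, 34 tall is at the leg's end, 176 to 188 mm from the pivot.
- stand (a joint): Swing of the leg, rad: 0 at the first stop (0.87 clockwise, from above, of the fixture's x), growing anticlockwise. A sprung strut pulls it back up to a dead point at about 1.0; past it the leg snaps to about 1.6, on a soft rubber bellows. Pressed on (under 7 N), the bellows gives 3 to 23 mm at the sleeve, different each time, until the leg comes up hard on a hidden screw. Swinging takes up to 9 N.
- pin_center (a point): Middle of the lock pin, half-way up: steel, 12 mm thick, 96 mm long, 90 g, with a round red head 21 mm wide, 30 mm tall at its top. It stands loose in a brass bush on the plate (22 mm deep, floor 12 mm above the table) just ahead of the leg and blocks it until lifted out. The head's middle is 33 mm above this point. z runs along the pin to its head.
- tin_in (a point): Centre of the inner floor of the open blue steel tin, fixed to the table: rim 80 mm wide, 55 mm tall, floor 4 mm above the table. z up.
- jar: Bystander: glass jar, 72 mm wide, 80 mm tall, standing. Origin at the centre of its underside.
- wrench: Bystander: spanner lying flat, 180 mm long. Origin at the middle of its length, on the table.
- screwdriver: Bystander: yellow-handled screwdriver lying, 200 mm long. Origin at the middle of its length, on the table.
- lamp: Bystander: orange, red and white vehicle tail lamp, 240 x 70 x 60 mm. Origin at the centre of its underside.
- gear: Bystander: steel gear, 80 mm wide, 45 mm tall. Origin at the centre of its underside.
- bearing: Bystander: steel bearing ring, 60 mm wide, 18 mm tall. Origin at the centre of its underside.
- oil: Bystander: green bottle, 64 mm wide, 150 mm tall. Origin at the centre of its underside.
- alternator: Bystander: alternator, 120 mm wide, 110 mm tall. Origin at the centre of its underside.
Things that resemble listed ones, but are neither listed nor needed, are in the scene too. Leave any brown look-alike of the part that bears pin_center alone.

How it is judged:
By the outcome, as a careful person would: the job done as asked, in the order asked, and still so for the second after the job is handed in, with the robot touching nothing.
It also fails if it takes over 72 s, if anything falls off the work surface, if the arm or the gripper's body presses on something with over 40 N, if the wrist force passes 120 N, or if a joint passes its speed limit or range.

## Working session

There is one attempt and no reset: what is moved stays moved. The work goes in short steps, Python scripts to look and compute and a tool call to move; the robot and the scene stay as the last step left them, time stands still between calls to the robot, and variables do not carry over. Pictures are saved under pics/ and viewed, at most 10 in all, crops included, and the job is handed in when it is done.

Besides the shell and the picture viewer there is one more tool, called after ">>>" as name(argument=value, ...), one argument or row to a line, values as JSON. play_rows: Moves the arm, as the interface text tells. Its arguments: {"type":"object","properties":{"steps":{"type":"array","items":{"type":"array","items":{"type":"number"}}},"squeeze":{"type":"number"}},"required":["steps"]}

```bash
mkdir -p pics; ls; python3 - <<'E'
from workcell import bot, optics
import cv2,numpy as np
for n in("scene","top"):
    s=optics.snapshot(n); np.savez(f"pics/{n}.npz",**s)
    cv2.imwrite(f"pics/{n}.png",cv2.resize(s["img"][:,:,::-1],(800,600)))
    print(n,s["intrinsics"].tolist(),s["rvec"],s["tvec"])
print(bot.state(),bot.grip_depth)
E
```

```text
pics
scene [[470.7529971073337, 0.0, 255.59784917677823], [0.0, 470.7529971073337, 195.7991942484213], [0.0, 0.0, 1.0]] [ 2.19217701  0.65551614 -0.29292196] [-0.46087646 -0.16626494  1.68922277]
top [[490.351269394588, 0.0, 260.12187136313185], [0.0, 490.351269394588, 190.65614071331026], [0.0, 0.0, 1.0]] [ 2.13455281 -2.08153644  0.22118638] [-0.01750469  0.57268121  1.32810583]
{'time': 0.1, 'joint_pos': array([ 1.17449126,  0.61583663, -0.01261368,  1.42471653,  0.00812066,
        1.10340102, -0.04039238]), 'qd': array([-0.00058966, -0.00189944,  0.00041974, -0.00149521,  0.00019694,
       -0.00123151, -0.00151324]), 'tau': array([ 1.00397694e-03, -4.60039580e+01,  2.09628744e-01, -1.66246498e+01,
       -6.12490671e-02,  1.69176859e-02,  9.32176158e-05]), 'tcp_pos': array([ 0.23465611, -0.60533913,  0.18929526]), 'ee_rot': array([-3.08579486e+00, -5.77291539e-01,  7.41692620e-04]), 'force': array([-0.10676932, -0.11329989,  0.41063961]), 'ft_torque': array([0.03579599, 0.00119123, 0.02364796]), 'gripper_force': 0.0, 'grip_width': 0.9994285911838402} 0.0188
```

View pics/top.png

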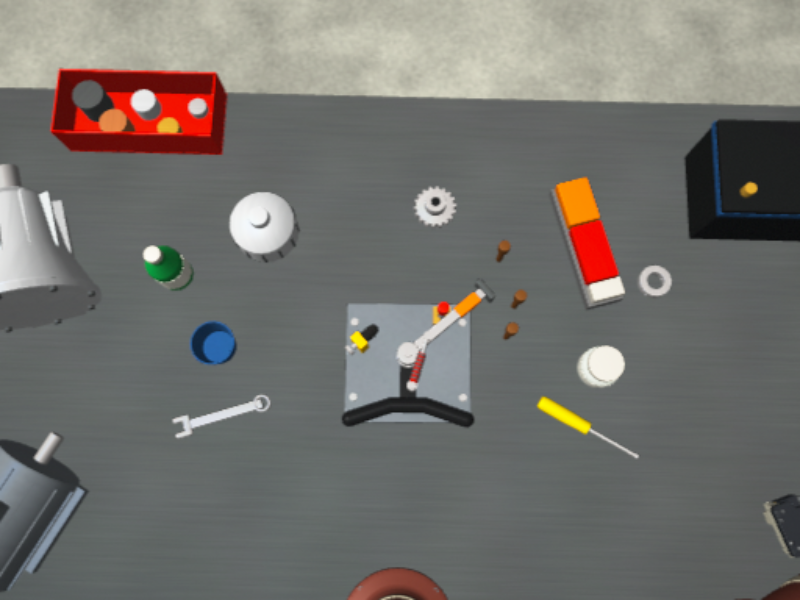

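View pics/scene.png

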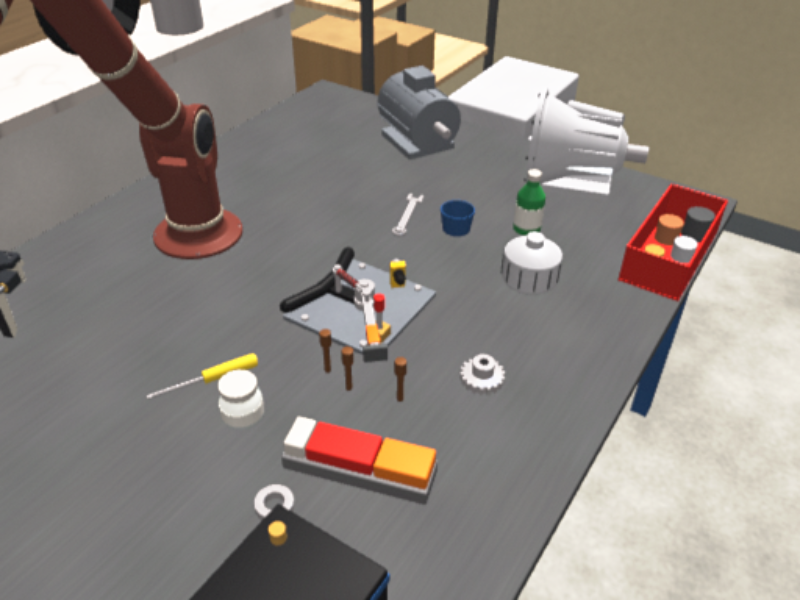

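The top view (800x600 scale) shows the red head at (443,309), the sleeve at (469,304), the pivot at (407,353) and the tin at (213,343). Three brown decoys stand at (503,248), (519,298) and (511,330).

```bash
cat > h.py <<'E'
import numpy as np,cv2
from scipy.spatial.transform import Rotation as R
def px(s,u,v,z=None):
    """native pixel -> world; via depth or on plane z"""
    K=s["intrinsics"];M=R.from_rotvec(s["rvec"]).as_matrix();t=s["tvec"]
    r=np.linalg.inv(K)@[u,v,1]; c=-M.T@t; d=M.T@r
    k=s["depth"][int(round(v)),int(round(u))] if z is None else (z-c[2])/d[2]
    return c+k*d
def cloud(s):
    K=s["intrinsics"];M=R.from_rotvec(s["rvec"]).as_matrix()
    v,u=np.mgrid[:384,:512];D=s["depth"]
    P=np.stack([(u-K[0,2])/K[0,0]*D,(v-K[1,2])/K[1,1]*D,D],-1)
    return (P-s["tvec"])@M
E
python3 - <<'E'
from h import *
s=dict(np.load("pics/top.npz")); k=1/1.5625
for n,u,v,z in [("head",443,309,.123),("sleeve",469,304,.061),("pivot",407,353,None),("tinrim",213,343,.055),("b1",503,246,None),("b2",520,295,None),("b3",512,327,None),("plTL",347,304,.012),("plTR",470,304,.012),("plBR",471,421,.012),("plBL",346,421,.012),("foot",484,291,.067)]:
    print(n,px(s,u*k,v*k,z).round(3),px(s,u*k,v*k).round(3))
for n in("top","scene"):
    s=dict(np.load(f"pics/{n}.npz"));P=cloud(s);h=cv2.cvtColor(s["img"],cv2.COLOR_RGB2HSV).astype(int)
    box=(P[...,0]>.3)&(P[...,0]<.85)&(abs(P[...,1]+.0)<.45)
    def rep(name,m):
        m=m&box&(s["depth"]>0);q=P[m]
        if len(q): print(n,name,len(q),"min",q.min(0).round(3),"max",q.max(0).round(3),"med",np.median(q,0).round(3))
    H,S,V=h[...,0],h[...,1],h[...,2]
    near=np.hypot(P[...,0]-.6,P[...,1]+.05)<.16
    rep("head",((H<5)|(H>175))&(S>180)&(P[...,2]>.085)&near)
    rep("orange",(H>8)&(H<20)&(S>200)&(P[...,2]>.03)&(V>150)&near)
    rep("tin",(H>100)&(H<120)&(S>150)&(P[...,2]>.045))
    rep("brown",(H<15)&(S>120)&(V<140)&(P[...,2]>.08))
E
python3 - <<'E'
import cv2,numpy as np
a=[]
for n,(x,y) in (("top",(210,170)),("scene",(170,150))):
    s=np.load(f"pics/{n}.npz")["img"][:,:,::-1]
    a.append(cv2.resize(s[y:y+110,x:x+130][:, :130],(400,338)))
cv2.imwrite("pics/crop.png",np.hstack(a))
E
```

```text
head [ 0.542 -0.067  0.123] [ 0.545 -0.068  0.107]
sleeve [ 0.564 -0.117  0.061] [ 0.563 -0.116  0.068]
pivot [ 0.472 -0.007  0.066] [ 0.472 -0.007  0.066]
tinrim [0.483 0.343 0.055] [0.49  0.355 0.008]
b1 [ 0.666 -0.174  0.092] [ 0.666 -0.174  0.092]
b2 [ 0.575 -0.204  0.098] [ 0.575 -0.204  0.098]
b3 [ 0.518 -0.19   0.095] [ 0.518 -0.19   0.095]
plTL [0.569 0.108 0.012] [0.571 0.109 0.002]
plTR [ 0.575 -0.122  0.012] [ 0.564 -0.118  0.062]
plBR [ 0.358 -0.126  0.012] [ 0.356 -0.123  0.044]
plBL [0.352 0.101 0.012] [0.351 0.099 0.042]
foot [ 0.588 -0.143  0.067] [ 0.588 -0.143  0.066]
top head 52 min [ 0.444 -0.074  0.085] max [ 0.558 -0.022  0.116] med [ 0.546 -0.066  0.107]
top orange 125 min [ 0.543 -0.136  0.031] max [ 0.587 -0.058  0.08 ] med [ 0.565 -0.113  0.061]
top tin 130 min [0.446 0.305 0.045] max [0.522 0.384 0.062] med [0.486 0.363 0.054]
top brown 71 min [ 0.42  -0.213  0.08 ] max [ 0.675 -0.023  0.104] med [ 0.568 -0.182  0.092]
scene head 48 min [ 0.54  -0.082  0.085] max [ 0.556 -0.063  0.112] med [ 0.551 -0.073  0.105]
scene orange 19 min [ 0.551 -0.135  0.06 ] max [ 0.579 -0.105  0.066] med [ 0.559 -0.116  0.062]
scene tin 104 min [0.442 0.304 0.045] max [0.521 0.388 0.059] med [0.488 0.337 0.05 ]
scene brown 138 min [ 0.426 -0.216  0.08 ] max [ 0.675 -0.013  0.106] med [ 0.555 -0.185  0.089]
```

View pics/crop.png

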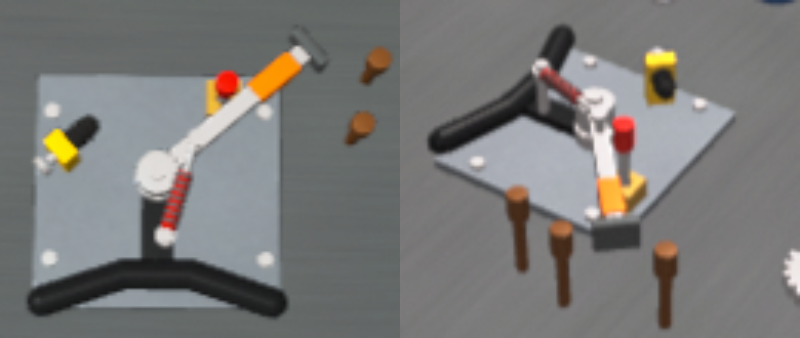

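>>> play_rows(
  steps=[
    [0,0,0,30,-24,0,0.3],
    [0,0,0,30,-24,0,0.3],
    [0,0,0,30,-24,0,0.3],
    [0,0,0,30,-24,0,0.3],
    [0,0,0,30,-24,0,0.3],
    [0,0,0,30,-24,0,0.3],
    [0,0,0,30,-24,0,0.3],
    [0,0,0,30,-24,0,0.3],
    [0,0,0,30,-24,0,0.3],
    [0,0,0,30,-24,0,0.3],
  ],
)

```text
time: 0.93
tcp_pos: [0.4282, -0.2719, 0.1902]
ee_rot: [-3.088, -0.577, 0.001]
force: [0.3, -0.7, -0.5]
grip_width: 0.65
gripper_force: 0.0
```

>>> play_rows(
  steps=[
    [0,0,0,30,-24,0,0.3],
    [0,0,0,30,-24,0,0.3],
    [0,0,0,30,-24,0,0.3],
    [0,0,0,28,-24,0,0.3],
    [0,0,0,28,-22,0,0.3],
    [0,0,0,20,-15,0,0.3],
    [0,0,0,0,0,0,0.3],
    [0,0,0,0,0,0,0.3],
  ],
)

```text
time: 1.6
tcp_pos: [0.5347, -0.088, 0.1898]
ee_rot: [-3.086, -0.584, 0.002]
force: [-0.4, -1.2, 0.1]
grip_width: 0.654
gripper_force: 0.0
```

```bash
cat >> h.py <<'E'
def delta(st,p,yaw=None):
    """tool-frame shift in mm to world p; yaw deg = direction of tool x; turn z in rad"""
    M=R.from_rotvec(st["ee_rot"]).as_matrix(); y0=np.degrees(np.arctan2(M[1,0],M[0,0]))
    return "tool shift",(M.T@(np.array(p)-st["tcp_pos"])*1000).round(1),"yaw",round(y0,1),"tilt",(M[:,2]).round(4)
E
python3 - <<'E'
from h import *
from workcell import bot,optics
st=bot.state();s=optics.snapshot("wrist");np.savez("pics/w1.npz",**s,**{"tcp":st["tcp_pos"],"rot":st["ee_rot"]})
print(st["tcp_pos"],st["joint_pos"].round(2),st["force"],delta(st,[.546,-.069,.19]))
print(s["intrinsics"],s["hand_eye"])
cv2.imwrite("pics/w1.png",cv2.resize(s["img"][:,:,::-1],(800,600)))
E
```

```text
[ 0.53473193 -0.08796525  0.18981218] [ 0.19  0.45 -0.1   1.74  0.05  0.96 -1.13] [-0.39104215 -1.24164891  0.09040689] ('tool shift', array([ 17.4, -13.5,  -0.2]), 'yaw', np.float64(21.4), 'tilt', array([-1.1e-03,  6.0e-04, -1.0e+00]))
[[297.31863964   0.         252.82004405]
 [  0.         297.31863964 188.59996578]
 [  0.           0.           1.        ]] [[-3.04058572e-04 -9.66812202e-01 -2.55487915e-01  7.10681229e-02]
 [ 9.99999944e-01 -2.58010337e-04 -2.13751843e-04 -1.75286749e-03]
 [ 1.40739367e-04 -2.55487965e-01  9.66812226e-01 -1.93830224e-01]
 [ 0.00000000e+00  0.00000000e+00  0.00000000e+00  1.00000000e+00]]
```

View pics/w1.png

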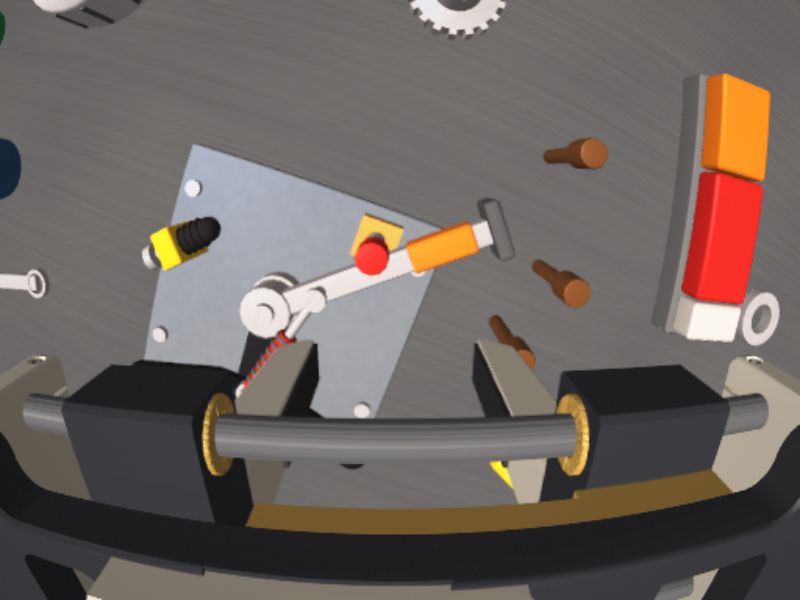

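The wrist view shows the red head centred near (372,256), the sleeve at (443,247), the pivot at (266,312) and the black bellows at (205,233). All of them are clear of the fingers.

```bash
cat >> h.py <<'E'
def wpx(s,tcp,rot,u,v,z):
    K=s["intrinsics"];H=s["hand_eye"];M=R.from_rotvec(rot).as_matrix()
    a=np.array([u-K[0,2],v-K[1,2]])/K[0,0];th=np.hypot(*a)
    d=np.r_[a/th*np.sin(th),np.cos(th)]
    d=M@H[:3,:3]@d;c=tcp+M@H[:3,3]
    return c+(z-c[2])/d[2]*d
E
python3 - <<'E'
from h import *
from workcell import bot
s=dict(np.load("pics/w1.npz"));k=1/1.5625
im=s["img"];h=cv2.cvtColor(im,cv2.COLOR_RGB2HSV).astype(int)
m=((h[...,0]<4)|(h[...,0]>176))&(h[...,1]>180);m[:,:225]=0;m[:,250:]=0;m[:140]=0;m[180:]=0
v,u=np.nonzero(m);print("head px",(u.min()+u.max())/2,(v.min()+v.max())/2,np.ptp(u)+1,np.ptp(v)+1)
f=lambda u,v,z:wpx(s,s["tcp"],s["rot"],u,v,z).round(4)
hp=f((u.min()+u.max())/2,(v.min()+v.max())/2,.104);print("head",hp)
for n,a,b,z in [("sleeve",443,247,.061),("pivot",266,312,.066),("foot",496,229,.067)]: print(n,f(a*k,b*k,z))
print(delta(bot.state(),[*hp[:2],.074]))
E
```

```text
head px 238.0 163.5 21 24
head [ 0.5493 -0.065   0.104 ]
sleeve [ 0.5654 -0.1101  0.061 ]
pivot [ 0.4751 -0.0075  0.066 ]
foot [ 0.5917 -0.1389  0.067 ]
('tool shift', array([ 23.5, -17.9, 115.8]), 'yaw', np.float64(21.2), 'tilt', array([-1.6e-03, -6.0e-04, -1.0e+00]))
```

>>> play_rows(
  steps=[
    [0,0,0,12,-9,0,0.3],
    [0,0,0,10,-8,0,0.3],
    [0,0,0,0,0,25,0.3],
    [0,0,0,0,0,30,0.3],
    [0,0,0,0,0,30,0.3],
    [0,0,0,0,0,20,0.3],
    [0,0,0,0,0,10,0.3],
    [0,0,0,0,0,0,0.3],
    [0,0,0,0,0,0,0.3],
  ],
  squeeze=20,
)

```text
time: 2.4
tcp_pos: [0.5493, -0.0666, 0.0757]
ee_rot: [3.088, 0.576, 0.0]
force: [-0.6, 0.5, 0.2]
grip_width: 0.647
gripper_force: 0.0
```

```bash
python3 - <<'E'
from h import *
from workcell import bot,optics
st=bot.state();s=optics.snapshot("wrist")
print(st["tcp_pos"],st["force"],delta(st,[.548,-.066,.074]))
cv2.imwrite("pics/w2.png",cv2.resize(s["img"][150:330,130:380][:,:,::-1],(800,576)))
E
```

```text
[ 0.54928279 -0.06655087  0.07571057] [-0.55948816  0.48367009  0.17667286] ('tool shift', array([-1. , -1. ,  1.7]), 'yaw', np.float64(21.1), 'tilt', array([ 3.e-04, -2.e-04, -1.e+00]))
```

View pics/w2.png

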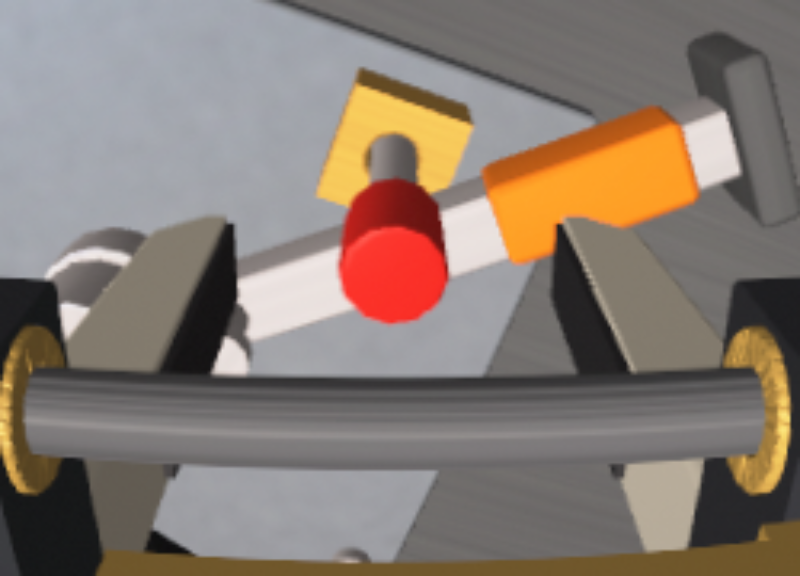

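The head sits midway between the pads, at (393,270), with the pads at 235 and 555. I'm closing the gripper.

>>> play_rows(
  steps=[
    [0,0,0,0,0,2,-1],
    [0,0,0,0,0,0,-1],
    [0,0,0,0,0,0,-1],
    [0,0,0,0,0,0,-1],
    [0,0,0,0,0,0,-1],
    [0,0,0,0,0,0,-1],
  ],
  squeeze=20,
)

```text
time: 2.95
tcp_pos: [0.5491, -0.066, 0.0736]
ee_rot: [3.088, 0.578, 0.001]
force: [-0.0, 0.3, 0.3]
grip_width: 0.269
gripper_force: 0.0
```

>>> play_rows(
  steps=[
    [0,0,0,0,0,0,-1],
    [0,0,0,0,0,0,-1],
    [0,0,0,0,0,0,-1],
    [0,0,0,0,0,0,-1],
  ],
)

```text
time: 3.28
tcp_pos: [0.5491, -0.066, 0.0735]
ee_rot: [-3.088, -0.578, -0.001]
force: [0.2, 0.1, 1.3]
grip_width: 0.212
gripper_force: 20.0
```

>>> play_rows(
  steps=[
    [0,0,0,0,0,-5,-1],
    [0,0,0,0,0,-8,-1],
    [0,0,0,0,0,-12,-1],
    [0,0,0,0,0,-15,-1],
    [0,0,0,0,0,-20,-1],
    [0,0,0,0,0,-20,-1],
    [0,0,0,0,0,-20,-1],
    [0,0,0,0,0,-20,-1],
    [0,0,0,0,0,0,-1],
    [0,0,0,0,0,0,-1],
  ],
)

```text
time: 4.12
tcp_pos: [0.5495, -0.0661, 0.1946]
ee_rot: [3.087, 0.577, 0.004]
force: [0.5, 0.6, -1.4]
grip_width: 0.213
gripper_force: 20.0
```

```bash
python3 - <<'E'
from h import *
from workcell import bot,optics
st=bot.state();s=optics.snapshot("scene")
print(st["tcp_pos"],st["force"],st["gripper_force"],delta(st,[.484,.344,.19]))
cv2.imwrite("pics/s2.png",cv2.resize(s["img"][110:260,160:360][:,:,::-1],(800,600)))
t=optics.snapshot("top");np.savez("pics/top2.npz",**t)
h=cv2.cvtColor(t["img"],cv2.COLOR_RGB2HSV).astype(int);P=cloud(t)
m=(h[...,0]>100)&(h[...,0]<120)&(h[...,1]>150);m[:,:115]=0;m[:,160:]=0;m[:195]=0;m[245:]=0
v,u=np.nonzero(m);print(u.min(),u.max(),v.min(),v.max())
q=P[m];q=q[q[:,2]>.045];(c,r,_)=cv2.minAreaRect(q[:,:2].astype(np.float32));print("tin rim",c,r,q[:,2].max())
E
```

```text
[ 0.54954653 -0.06605868  0.19463816] [ 0.53160093  0.55578697 -1.36748734] 19.99861478805542 ('tool shift', array([  87.1, -406. ,    4.4]), 'yaw', np.float64(21.2), 'tilt', array([ 2.8e-03, -2.0e-04, -1.0e+00]))
122 149 206 232
tin rim (0.40705204010009766, 0.1767561435699463) (0.4465446472167969, 0.07559560239315033) 1.4188893151443938
```

View pics/s2.png

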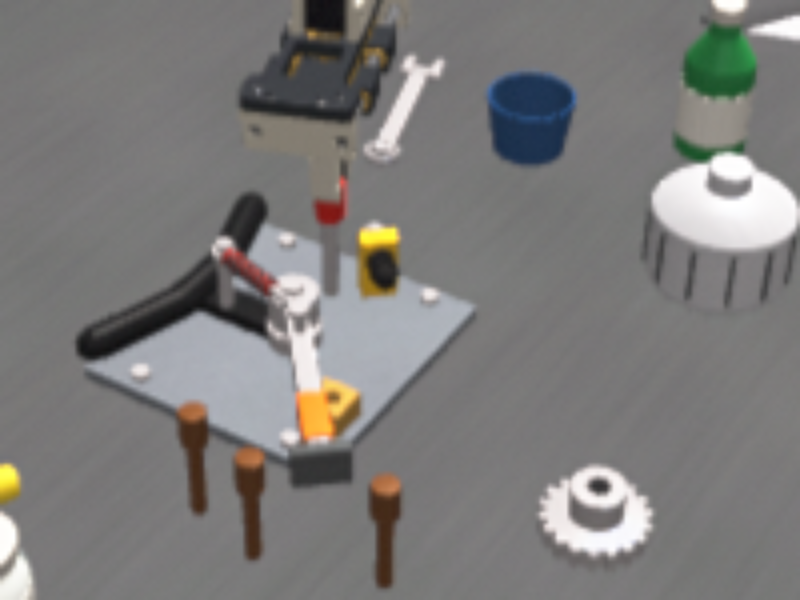

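The pin is out and hanging from the gripper at (330,250). The tin is free at (530,115). I'm moving over it.

>>> play_rows(
  steps=[
    [0,0,0,2,-10,0,-1],
    [0,0,0,4,-20,0,-1],
    [0,0,0,6,-29,0,-1],
    [0,0,0,6,-29,0,-1],
    [0,0,0,6,-29,0,-1],
    [0,0,0,6,-29,0,-1],
    [0,0,0,6,-29,0,-1],
    [0,0,0,6,-29,0,-1],
    [0,0,0,6,-29,0,-1],
    [0,0,0,6,-29,0,-1],
  ],
)

```text
time: 5.05
tcp_pos: [0.5029, 0.1998, 0.1922]
ee_rot: [3.088, 0.579, -0.004]
force: [0.1, -0.8, 0.5]
grip_width: 0.213
gripper_force: 20.0
```

>>> play_rows(
  steps=[
    [0,0,0,7,-29,0,-1],
    [0,0,0,7,-29,0,-1],
    [0,0,0,7,-29,0,-1],
    [0,0,0,7,-28,0,-1],
    [0,0,0,6,-18,0,-1],
    [0,0,0,0,0,0,-1],
    [0,0,0,0,0,0,-1],
    [0,0,0,0,0,0,-1],
  ],
)

```text
time: 5.72
tcp_pos: [0.4879, 0.3328, 0.1924]
ee_rot: [3.086, 0.576, -0.003]
force: [0.0, -0.2, -0.4]
grip_width: 0.216
gripper_force: 20.0
```

```bash
python3 - <<'E'
from h import *
from workcell import bot
st=bot.state()
print(st["tcp_pos"],st["gripper_force"],delta(st,[.484,.345,.072]))
E
```

```text
[0.48787767 0.33275216 0.1923812 ] 19.998128414154053 ('tool shift', array([  1.1, -13. , 120.4]), 'yaw', np.float64(21.1), 'tilt', array([-0.0015, -0.0024, -1.    ]))
```

>>> play_rows(
  steps=[
    [0,0,0,1,-13,0,-1],
    [0,0,0,0,0,20,-1],
    [0,0,0,0,0,28,-1],
    [0,0,0,0,0,28,-1],
    [0,0,0,0,0,22,-1],
    [0,0,0,0,0,14,-1],
    [0,0,0,0,0,9,-1],
    [0,0,0,0,0,0,-1],
    [0,0,0,0,0,0,-1],
  ],
)

```text
time: 6.47
tcp_pos: [0.4848, 0.3466, 0.0726]
ee_rot: [-3.088, -0.576, -0.0]
force: [1.1, -0.2, -0.6]
grip_width: 0.214
gripper_force: 20.0
```

>>> play_rows(
  steps=[
    [0,0,0,0,0,0,0.2],
    [0,0,0,0,0,0,0.2],
    [0,0,0,0,0,0,0.2],
    [0,0,0,0,0,0,0.2],
    [0,0,0,0,0,0,0.2],
    [0,0,0,0,0,0,0.2],
    [0,0,0,0,0,-10,0.2],
    [0,0,0,0,0,-15,0.2],
    [0,0,0,0,0,-25,0.2],
    [0,0,0,0,0,-30,0.2],
  ],
)

```text
time: 7.3
tcp_pos: [0.4834, 0.3458, 0.1525]
ee_rot: [3.086, 0.578, -0.005]
force: [0.4, -0.2, 0.6]
grip_width: 0.599
gripper_force: 0.0
```

>>> play_rows(
  steps=[
    [0,0,0,0,0,-30,0.2],
    [0,0,0,0,0,-10,-1],
    [0,0,0,0,28,0,-1],
    [0,0,0,0,28,0,-1],
    [0,0,0,0,28,0,-1],
    [0,0,0,0,28,0,-1],
    [0,0,0,0,28,0,-1],
    [0,0,0,0,0,0,-1],
  ],
  squeeze=20,
)

```text
time: 7.97
tcp_pos: [0.538, 0.2075, 0.1923]
ee_rot: [3.085, 0.559, 0.001]
force: [0.6, -0.8, 0.2]
grip_width: 0.146
gripper_force: 0.0
```

```bash
python3 - <<'E'
from h import *
from workcell import bot,optics
st=bot.state();print(st["tcp_pos"],st["grip_width"])
s=optics.snapshot("scene");t=optics.snapshot("top")
a=cv2.resize(s["img"][110:230,220:380],(400,300));b=cv2.resize(t["img"][180:260,90:197],(400,300))
cv2.imwrite("pics/s3.png",np.hstack([a,b])[:,:,::-1])
th=np.radians(41.5);sl=np.array([.5645,-.1125]);pu=np.array([np.cos(th),np.sin(th)])
print(sl-.042*pu,delta(st,[*(sl-.042*pu),.17]))
E
```

```text
[0.53800865 0.20745187 0.19226298] 0.14642221540906294
[ 0.53304386 -0.14033004] ('tool shift', array([-126.7,  323.8,   24.4]), 'yaw', np.float64(20.5), 'tilt', array([ 0.0015, -0.0061, -1.    ]))
```

View pics/s3.png

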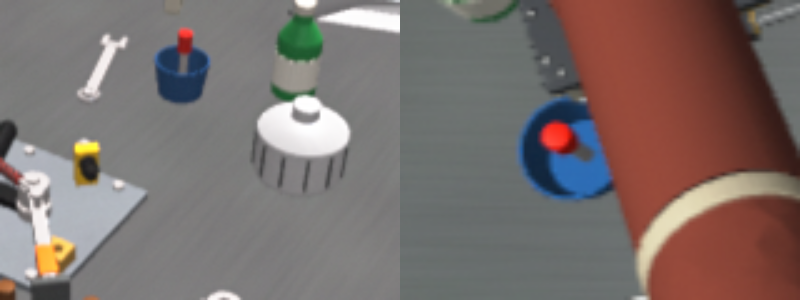

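The pin is in the tin, its head at (185,42) in the left picture. Next I go behind the sleeve with the fingers shut.

>>> play_rows(
  steps=[
    [0,0,0,-6,14,0,-1],
    [0,0,0,-11,28,0,-1],
    [0,0,0,-11,28,0,-1],
    [0,0,0,-11,28,0,-1],
    [0,0,0,-11,28,0,-1],
    [0,0,0,-11,28,0,-1],
    [0,0,0,-11,28,0,-1],
    [0,0,0,-11,28,0,-1],
    [0,0,0,-11,28,0,-1],
    [0,0,0,-11,28,0,-1],
  ],
)

```text
time: 8.9
tcp_pos: [0.5327, -0.0702, 0.1925]
ee_rot: [-3.087, -0.582, 0.0]
force: [0.6, 0.4, 0.2]
grip_width: 0.002
gripper_force: 0.0
```

>>> play_rows(
  steps=[
    [0,0,0,-11,28,0,-1],
    [0,0,0,-10,26,0,-1],
    [0,0,-0.1,0,0,0,-1],
    [0,0,-0.1,0,0,0,-1],
    [0,0,-0.1,0,0,0,-1],
    [0,0,-0.06,0,0,0,-1],
    [0,0,0,0,0,0,-1],
    [0,0,0,0,0,0,-1],
  ],
)

```text
time: 9.57
tcp_pos: [0.533, -0.1271, 0.1924]
ee_rot: [-2.934, -1.121, 0.0]
force: [-0.3, 0.2, -0.4]
grip_width: 0.008
gripper_force: 0.0
```

```bash
python3 - <<'E'
from h import *
from workcell import bot,optics
st=bot.state();print(st["tcp_pos"],st["joint_pos"].round(2),st["force"],delta(st,[.533,-.140,.040]))
s=optics.snapshot("wrist");cv2.imwrite("pics/w4.png",cv2.resize(s["img"][:,:,::-1],(800,600)))
E
```

```text
[ 0.53303922 -0.12711203  0.19237774] [ 0.33  0.46 -0.19  1.72  0.1   0.98 -0.75] [-0.25780643  0.23682459 -0.3706656 ] ('tool shift', array([ -8.7,   9.7, 152.4]), 'yaw', np.float64(41.8), 'tilt', array([-2.e-04,  5.e-04, -1.e+00]))
```

View pics/w4.png

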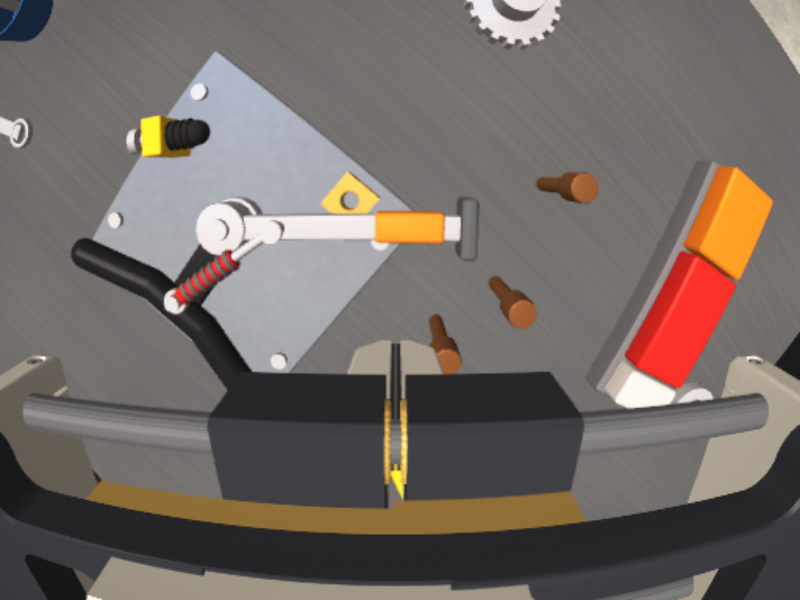

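The wrist view shows the leg level across the picture: sleeve at (409,227), shut fingertips at (397,345), and the nearest decoy at (440,350) outside my path. I'm going down now.

>>> play_rows(
  steps=[
    [0,0,0,-8,9,0,-1],
    [0,0,0,0,0,25,-1],
    [0,0,0,0,0,30,-1],
    [0,0,0,0,0,30,-1],
    [0,0,0,0,0,30,-1],
    [0,0,0,0,0,22,-1],
    [0,0,0,0,0,13,-1],
    [0,0,0,0,0,0,-1],
    [0,0,0,0,0,0,-1],
  ],
)

```text
time: 10.37
tcp_pos: [0.5331, -0.1405, 0.042]
ee_rot: [-2.935, -1.12, 0.002]
force: [0.4, 0.2, 0.3]
grip_width: 0.005
gripper_force: 0.0
```

>>> play_rows(
  steps=[
    [0,0,0,4,0,0,-1],
    [0,0,0,4,0,0,-1],
    [0,0,0,4,0,0,-1],
    [0,0,0,3,0,0,-1],
    [0,0,0,3,0,0,-1],
    [0,0,0,0,0,0,-1],
  ],
)

```text
time: 10.87
tcp_pos: [0.5477, -0.127, 0.0428]
ee_rot: [2.934, 1.123, 0.002]
force: [0.8, 0.7, 0.1]
grip_width: 0.007
gripper_force: 0.0
```

>>> play_rows(
  steps=[
    [0,0,0,1.5,0,0,-1],
    [0,0,0,1.5,0,0,-1],
    [0,0,0,1.5,0,0,-1],
    [0,0,0,0,0,0,-1],
  ],
)

```text
time: 11.2
tcp_pos: [0.5503, -0.1246, 0.0424]
ee_rot: [-2.934, -1.121, -0.0]
force: [-0.5, 1.7, -0.6]
grip_width: 0.005
gripper_force: 0.0
```

>>> play_rows(
  steps=[
    [0,0,0,1.5,0,0,-1],
    [0,0,0,1.5,0,0,-1],
    [0,0,0,1.5,0,0,-1],
    [0,0,0,1.5,0,0,-1],
    [0,0,0,0,0,0,-1],
  ],
)

```text
time: 11.62
tcp_pos: [0.5549, -0.1205, 0.0424]
ee_rot: [-2.934, -1.122, -0.001]
force: [-0.2, -0.4, -0.2]
grip_width: 0.006
gripper_force: 0.0
```

>>> play_rows(
  steps=[
    [0,0,0,1.5,0,0,-1],
    [0,0,0,1.5,0,0,-1],
    [0,0,0,1.5,0,0,-1],
    [0,0,0,1.5,0,0,-1],
    [0,0,0,0,0,0,-1],
  ],
)

```text
time: 12.03
tcp_pos: [0.5594, -0.1164, 0.0424]
ee_rot: [-2.934, -1.122, -0.001]
force: [0.1, 1.1, 0.9]
grip_width: 0.004
gripper_force: 0.0
```

```bash
python3 - <<'E'
from h import *
from workcell import bot,optics
st=bot.state();print(st["tcp_pos"],st["force"])
s=optics.snapshot("wrist");cv2.imwrite("pics/w5.png",cv2.resize(s["img"][60:290,100:410][:,:,::-1],(800,594)))
E
```

```text
[ 0.55938381 -0.11643615  0.04239546] [0.08317536 1.10404523 0.9133952 ]
```

View pics/w5.png

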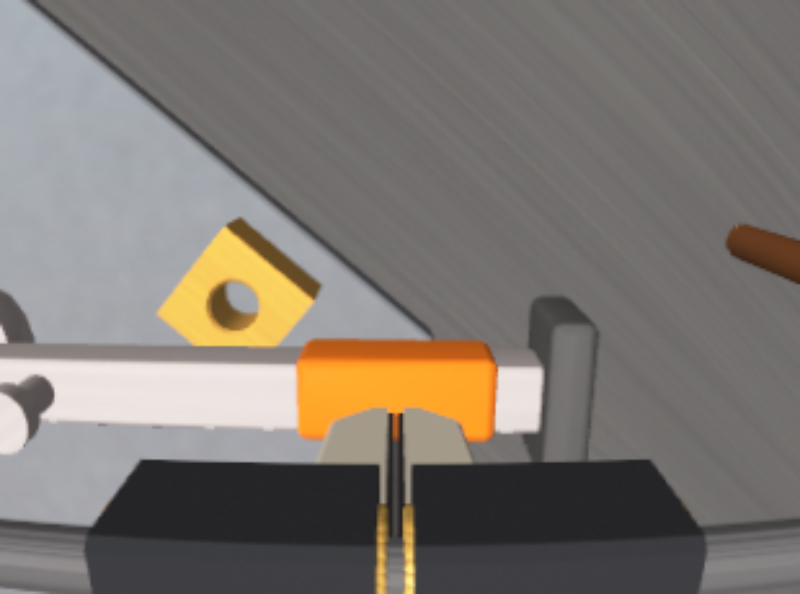

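The fingers (395,420) sit behind the middle of the sleeve (397,390) with the leg still at rest, so contact is close. I'm creeping on.

>>> play_rows(
  steps=[
    [0,0,0,1.5,0,0,-1],
    [0,0,0,1.5,0,0,-1],
    [0,0,0,1.5,0,0,-1],
    [0,0,0,1.5,0,0,-1],
    [0,0,0,0,0,0,-1],
  ],
)

```text
time: 12.5
tcp_pos: [0.5639, -0.1124, 0.0424]
ee_rot: [-2.934, -1.122, -0.001]
force: [-0.3, -0.4, -0.1]
grip_width: 0.001
gripper_force: 0.0
```

```bash
python3 - <<'E'
from h import *
from workcell import bot,optics
st=bot.state();print(st["tcp_pos"],st["force"])
s=optics.snapshot("wrist");t=optics.snapshot("scene")
a=cv2.resize(s["img"][130:260,150:330],(400,300));b=cv2.resize(t["img"][150:255,180:320],(400,300))
cv2.imwrite("pics/w6.png",np.hstack([a,b])[:,:,::-1])
E
```

```text
[ 0.56387598 -0.1124479   0.04241179] [-0.30803462 -0.44917195 -0.09188042]
```

View pics/w6.png

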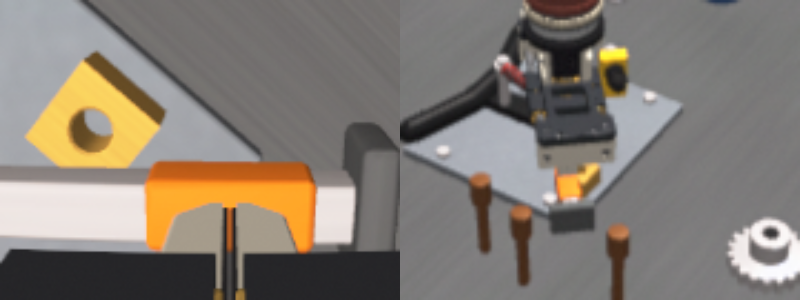

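```bash
cat >> h.py <<'E'
def wcloud(s,tcp,rot):
    K=s["intrinsics"];H=s["hand_eye"];M=R.from_rotvec(rot).as_matrix()
    v,u=np.mgrid[:384,:512];a=np.stack([u-K[0,2],v-K[1,2]],-1)/K[0,0];th=np.linalg.norm(a,axis=-1)+1e-9
    d=np.concatenate([a/th[...,None]*np.tan(th)[...,None],np.ones(th.shape+(1,))],-1)*s["depth"][...,None]
    T=d@H[:3,:3].T+H[:3,3]
    return T,T@M.T+tcp
E
python3 - <<'E'
from h import *
from workcell import bot,optics
st=bot.state();s=optics.snapshot("wrist");T,W=wcloud(s,st["tcp_pos"],st["ee_rot"])
f=lambda X,Y:(int(150+X/400*180),int(130+Y/300*130))
for n,X,Y in [("sleeve far",190,172),("sleeve far2",270,172),("sleeve left",155,200),("sleeve right",307,220),("gap",234,215),("finger tip",215,212),("finger",260,225),("fingerlow",200,240),("bush",60,120),("plate",40,60),("arm",80,200)]:
    u,v=f(X,Y);print(n,(u,v),"tool mm",(T[v,u]*1000).round(1),"world",W[v,u].round(4),s["img"][v,u])
E
```

```text
sleeve far (235, 204) tool mm [ 13.2 -13.1 -11.3] world [ 0.5646 -0.0943  0.0537] [193  94  25]
sleeve far2 (271, 204) tool mm [ 12.8  10.2 -10.1] world [ 0.5799 -0.1119  0.0525] [189  92  24]
sleeve left (219, 216) tool mm [  7.1 -23.  -17.5] world [ 0.5535 -0.0909  0.0598] [255 172  44]
sleeve right (288, 225) tool mm [  1.2  20.9 -18.2] world [ 0.5784 -0.1275  0.0606] [254 159  38]
gap (255, 223) tool mm [  9.1  -0.3 -34.4] world [ 0.5701 -0.1065  0.0767] [34 31 32]
finger tip (246, 221) tool mm [ 10.6  -5.5 -35.1] world [ 0.5678 -0.1016  0.0775] [165 156 139]
finger (267, 227) tool mm [  9.8   6.2 -42.3] world [ 0.575  -0.1109  0.0847] [165 156 139]
fingerlow (240, 234) tool mm [  9.7  -8.2 -51.6] world [ 0.5652 -0.1002  0.094 ] [165 155 139]
bush (177, 182) tool mm [ 23.  -55.9   8.9] world [ 0.5434 -0.0558  0.0335] [249 206  92]
plate (168, 156) tool mm [ 38.6 -68.2  31.6] world [ 0.5468 -0.0362  0.0108] [166 169 175]
arm (186, 216) tool mm [  6.5 -44.7 -16.4] world [ 0.5386 -0.0751  0.0588] [237 229 226]
```

```bash
python3 - <<'E'
from h import *
from workcell import bot,optics
st=bot.state();M=R.from_rotvec(st["ee_rot"]).as_matrix()
for n in("scene","top"):
    s=optics.snapshot(n);P=cloud(s);T=(P-st["tcp_pos"])@M*1000
    m=(abs(T[...,0])<30)&(abs(T[...,1])<45)&(T[...,2]>-90)&(T[...,2]<20)&(s["depth"]>0)
    v,u=np.nonzero(m);print(n,len(u))
    for a,b in list(zip(u,v))[::max(1,len(u)//45)]: print((a,b),T[b,a].round(0).astype(int),s["img"][b,a])
s=dict(np.load("pics/w1.npz"));T,_=wcloud(s,s["tcp"],s["rot"]);T*=1000
m=(abs(T[...,0])<25)&(T[...,2]>-60)&(T[...,2]<8)&(abs(T[...,1])<60)
print("w1 fingers zmax",T[m][:,2].max() if m.any() else None,T[m][np.argsort(-T[m][:,2])[:8]].round(0))
E
```

```text
scene 188
(np.int64(235), np.int64(208)) [-10  16 -53] [135 124 112]
(np.int64(239), np.int64(208)) [  1  15 -51] [131 125 115]
(np.int64(234), np.int64(209)) [-10 -21 -16] [190 135 104]
(np.int64(238), np.int64(209)) [ -2  16 -48] [130 125 117]
(np.int64(245), np.int64(209)) [ 25 -43   8] [245 194  91]
(np.int64(236), np.int64(210)) [ -8  14 -43] [131 124 116]
(np.int64(240), np.int64(210)) [  3  16 -44] [137 124 115]
(np.int64(246), np.int64(210)) [ 28 -41  10] [255 222 106]
(np.int64(237), np.int64(211)) [ -4  10 -35] [226 146  97]
(np.int64(241), np.int64(211)) [  9  -8 -18] [249 159  81]
(np.int64(245), np.int64(211)) [ 25 -38  11] [255 220 104]
(np.int64(235), np.int64(212)) [ -9  -4 -20] [255 151  62]
(np.int64(239), np.int64(212)) [  2   1 -23] [255 178  71]
(np.int64(243), np.int64(212)) [ 18 -33  10] [253 218 103]
(np.int64(234), np.int64(213)) [-11  -9 -12] [161 100  83]
(np.int64(238), np.int64(213)) [ -1   2 -20] [255 185  60]
(np.int64(242), np.int64(213)) [ 14 -28   9] [244 160  68]
(np.int64(246), np.int64(213)) [ 27 -36  17] [129  96  47]
(np.int64(237), np.int64(214
[... 3981 characters left out ...]
91), np.int64(201)) [  1 -29 -20] [220 217 213]
(np.int64(292), np.int64(201)) [ -1 -27 -20] [166 164 162]
(np.int64(288), np.int64(202)) [  5 -36 -11] [228 225 223]
(np.int64(289), np.int64(202)) [  3 -34 -16] [227 224 222]
(np.int64(290), np.int64(202)) [  1 -32 -16] [211 207 203]
(np.int64(291), np.int64(202)) [ -1 -30 -19] [144 144 143]
(np.int64(289), np.int64(203)) [  0 -37 -18] [187 184 182]
(np.int64(290), np.int64(203)) [ -1 -34 -18] [141 141 140]
(np.int64(295), np.int64(203)) [ -9 -21  -6] [ 95  99 102]
w1 fingers zmax -26.868358044042168 [[  2.  29. -27.]
 [  1.  29. -27.]
 [  9.  30. -27.]
 [  9. -34. -28.]
 [  9.  33. -28.]
 [  8.  30. -28.]
 [  8.  29. -28.]
 [  2. -32. -28.]]
```

```bash
python3 - <<'E'
from h import *
from workcell import bot,optics
st=bot.state();M=R.from_rotvec(st["ee_rot"]).as_matrix()
s=optics.snapshot("wrist");T,W=wcloud(s,st["tcp_pos"],st["ee_rot"]);T=T*1000
g=(T[...,2]<-22)&(T[...,0]<15)&(s["depth"]>0)
for lo in range(-105,106,15):
    m=g&(T[...,1]>=lo)&(T[...,1]<lo+15)
    if m.any(): i=np.argmax(np.where(m,T[...,2],-999));print("y",lo,"lowest",T.reshape(-1,3)[i].round(0))
for n in("w1",):
    q=dict(np.load("pics/w1.npz"));_,W1=wcloud(q,q["tcp"],q["rot"]);h=cv2.cvtColor(q["img"],cv2.COLOR_RGB2HSV).astype(int)
    br=(h[...,0]<15)&(h[...,1]>120)&(h[...,2]>60)&(h[...,2]<180)
    for c in ((.666,-.174),(.575,-.204),(.518,-.19)):
        m=br&(np.hypot(W1[...,0]-c[0],W1[...,1]-c[1])<.03)&(W1[...,2]>.06);p=W1[m]
        if len(p): top=p[p[:,2]>np.percentile(p[:,2],60)];print("brown",c,len(p),"ztop",np.percentile(p[:,2],[50,90,98]).round(3),"xy",top.mean(0).round(3))
E
```

```text
y -105 lowest [  3. -91. -22.]
y -90 lowest [  5. -89. -31.]
y -75 lowest [  -0.  -67. -144.]
y -60 lowest [  15.  -51. -154.]
y -30 lowest [ 10. -16. -37.]
y -15 lowest [ 10.  -4. -27.]
y 0 lowest [ 10.   3. -28.]
y 30 lowest [  4.  35. -22.]
y 45 lowest [ 10.  46. -22.]
y 60 lowest [-41.  74. -42.]
y 75 lowest [-43.  81. -35.]
brown (0.666, -0.174) 420 ztop [0.095 0.096 0.097] xy [ 0.665 -0.173  0.096]
brown (0.575, -0.204) 407 ztop [0.095 0.096 0.096] xy [ 0.575 -0.202  0.096]
brown (0.518, -0.19) 158 ztop [0.093 0.096 0.096] xy [ 0.521 -0.189  0.095]
```

The closed fingertips really end about 27 mm above the nominal TCP, so they passed over the sleeve. I'll back off, go lower and push again.

>>> play_rows(
  steps=[
    [0,0,0,-10,0,0,-1],
    [0,0,0,-12,0,0,-1],
    [0,0,0,-4,0,0,-1],
    [0,0,0,0,0,0,-1],
    [0,0,0,0,0,10,-1],
    [0,0,0,0,0,9,-1],
    [0,0,0,0,0,4,-1],
    [0,0,0,0,0,0,-1],
    [0,0,0,0,0,0,-1],
  ],
)

```text
time: 13.55
tcp_pos: [0.5439, -0.1297, 0.0186]
ee_rot: [-2.933, -1.122, 0.001]
force: [-0.4, -0.0, 0.9]
grip_width: 0.002
gripper_force: 0.0
```

>>> play_rows(
  steps=[
    [0,0,0,1.5,0,0,-1],
    [0,0,0,1.5,0,0,-1],
    [0,0,0,1.5,0,0,-1],
    [0,0,0,1.5,0,0,-1],
    [0,0,0,1,0,0,-1],
    [0,0,0,0,0,0,-1],
  ],
)

```text
time: 14.05
tcp_pos: [0.5492, -0.1258, 0.0195]
ee_rot: [2.935, 1.121, -0.001]
force: [-0.9, -1.0, 0.0]
grip_width: 0.002
gripper_force: 0.5
```

>>> play_rows(
  steps=[
    [0,0,0,1.5,0,0,-1],
    [0,0,-0.015,2.1,0.3,0,-1],
    [0,0,-0.02,2.8,0.4,0,-1],
    [0,0,-0.02,2.8,0.4,0,-1],
    [0,0,-0.02,2.8,0.4,0,-1],
  ],
)

```text
time: 14.47
tcp_pos: [0.5566, -0.1207, 0.0193]
ee_rot: [2.891, 1.229, -0.009]
force: [-4.8, -2.0, 3.8]
grip_width: 0.005
gripper_force: 2.8
```

>>> play_rows(
  steps=[
    [0,0,-0.03,4.2,0.6,0,-1],
    [0,0,-0.03,4.2,0.6,0,-1],
    [0,0,-0.03,4.2,0.6,0,-1],
    [0,0,-0.03,4.2,0.6,0,-1],
    [0,0,-0.03,4.2,0.6,0,-1],
    [0,0,-0.03,4.2,0.6,0,-1],
  ],
)

```text
time: 14.97
tcp_pos: [0.5757, -0.1038, 0.0192]
ee_rot: [2.768, 1.485, -0.009]
force: [-4.2, -3.3, 3.5]
grip_width: 0.004
gripper_force: 2.6
```

```bash
cat >> h.py <<'E'
PIV=np.array([.4735,-.0075])
def rep(st):
    M=R.from_rotvec(st["ee_rot"]).as_matrix();d=st["tcp_pos"][:2]-PIV
    y=np.arctan2(M[1,0],M[0,0]);x_=np.array([np.cos(y),np.sin(y)]);o=np.array([np.sin(y),-np.cos(y)])
    print("TCP out %.1f push %.1f mm, yaw %.1f deg, az %.1f, z %.4f"%(1e3*d@o,1e3*d@x_,np.degrees(y),np.degrees(np.arctan2(d[1],d[0])),st["tcp_pos"][2]),"F tool",(M.T@st["force"]).round(1),"tilt",M[:,2].round(3),"j",st["joint_pos"].round(2))
E
python3 - <<'E'
from h import *
from workcell import bot,optics
st=bot.state();rep(st)
s=optics.snapshot("wrist");T,W=wcloud(s,st["tcp_pos"],st["ee_rot"])
h=cv2.cvtColor(s["img"],cv2.COLOR_RGB2HSV).astype(int)
m=(h[...,0]>8)&(h[...,0]<20)&(h[...,1]>190)&(h[...,2]>150)&(W[...,2]>.057)&(W[...,2]<.066)&(np.hypot(W[...,0]-PIV[0],W[...,1]-PIV[1])<.17)
p=W[m];c=p.mean(0);d=c[:2]-PIV;print("sleeve",c.round(4),"r",np.hypot(*d),"az",np.degrees(np.arctan2(d[1],d[0])),"tool",(T[m].mean(0)*1000).round(1),m.sum())
E
```

```text
TCP out 138.4 push -23.7 mm, yaw 56.4 deg, az -43.3, z 0.0192 F tool [-5.1 -1.7 -3.4] tilt [-0.005 -0.003 -1.   ] j [ 0.27  0.74 -0.21  1.78  0.24  0.66 -0.66]
sleeve [ 0.5875 -0.084   0.0602] r 0.1372915295491743 az -33.85786376995341 tool [ 22.8  -1.2 -41. ] 3286
```

>>> play_rows(
  steps=[
    [0,0,-0.03,4.2,0.6,0,-1],
    [0,0,-0.03,4.2,0.6,0,-1],
    [0,0,-0.03,4.2,0.6,0,-1],
    [0,0,-0.03,4.2,0.6,0,-1],
    [0,0,-0.03,4.2,0.6,0,-1],
    [0,0,-0.03,4.2,0.6,0,-1],
    [0,0,-0.03,4.2,0.6,0,-1],
    [0,0,-0.03,4.2,0.6,0,-1],
    [0,0,-0.03,4.2,0.6,0,-1],
    [0,0,-0.03,4.2,0.6,0,-1],
  ],
)

```text
time: 15.85
tcp_pos: [0.6013, -0.0657, 0.0191]
ee_rot: [-2.512, -1.886, 0.001]
force: [-3.5, -3.6, 1.1]
grip_width: 0.004
gripper_force: 1.8
```

```bash
cat >> h.py <<'E'
def sl(st,optics):
    rep(st);s=optics.snapshot("wrist");T,W=wcloud(s,st["tcp_pos"],st["ee_rot"])
    h=cv2.cvtColor(s["img"],cv2.COLOR_RGB2HSV).astype(int)
    m=(h[...,0]>8)&(h[...,0]<20)&(h[...,1]>190)&(h[...,2]>150)&(W[...,2]>.057)&(W[...,2]<.066)&(np.hypot(W[...,0]-PIV[0],W[...,1]-PIV[1])<.17)
    if m.sum()<20: print("no sleeve");return
    c=W[m].mean(0);d=c[:2]-PIV;print("sleeve r %.3f az %.1f"%(np.hypot(*d),np.degrees(np.arctan2(d[1],d[0]))),"tool",(T[m].mean(0)*1000).round(1),m.sum())
E
python3 - <<'E'
from h import *
from workcell import bot,optics
sl(bot.state(),optics)
E
```

```text
TCP out 138.9 push -20.3 mm, yaw 73.8 deg, az -24.5, z 0.0191 F tool [-4.5 -2.3 -1.1] tilt [-0.001  0.    -1.   ] j [ 0.25  0.77 -0.29  1.72  0.31  0.7  -0.49]
sleeve r 0.138 az -15.0 tool [ 23.1  -1.2 -41.1] 3296
```

>>> play_rows(
  steps=[
    [0,0,-0.03,4.2,0.6,0,-1],
    [0,0,-0.03,4.2,0.6,0,-1],
    [0,0,-0.03,4.2,0.6,0,-1],
    [0,0,-0.03,4.2,0.6,0,-1],
    [0,0,-0.03,4.2,0.6,0,-1],
    [0,0,-0.03,4.2,0.6,0,-1],
    [0,0,-0.03,4.2,0.6,0,-1],
    [0,0,-0.03,4.2,0.6,0,-1],
    [0,0,-0.03,4.2,0.6,0,-1],
    [0,0,-0.03,4.2,0.6,0,-1],
  ],
)

```text
time: 16.73
tcp_pos: [0.6146, -0.0248, 0.0197]
ee_rot: [2.202, 2.24, 0.003]
force: [-0.9, -1.2, -0.3]
grip_width: 0.001
gripper_force: 0.7
```

>>> play_rows(
  steps=[
    [0,0,-0.03,4.2,0.6,0,-1],
    [0,0,-0.03,4.2,0.6,0,-1],
    [0,0,-0.03,4.2,0.6,0,-1],
    [0,0,-0.03,4.2,0.6,0,-1],
  ],
)

```text
time: 17.07
tcp_pos: [0.6156, -0.0078, 0.0197]
ee_rot: [2.064, 2.368, 0.002]
force: [-1.5, -0.5, -0.2]
grip_width: 0.006
gripper_force: 0.3
```

```bash
python3 - <<'E'
from h import *
from workcell import bot,optics
sl(bot.state(),optics)
E
```

```text
TCP out 140.8 push -19.7 mm, yaw 97.9 deg, az -0.1, z 0.0197 F tool [-0.3 -1.6  0.2] tilt [ 0.001  0.001 -1.   ] j [ 0.21  0.79 -0.4   1.69  0.42  0.75 -0.25]
sleeve r 0.139 az 9.3 tool [ 23.3  -2.  -40.5] 3265
```

>>> play_rows(
  steps=[
    [0,0,-0.03,4.2,0.6,0,-1],
    [0,0,-0.03,4.2,0.6,0,-1],
    [0,0,-0.02,2.8,0.4,0,-1],
    [0,0,0,0,0,0,-1],
    [0,0,0,0,0,0,-1],
    [0,0,0,0,0,0,-1],
  ],
)

```text
time: 17.62
tcp_pos: [0.6149, 0.0023, 0.0194]
ee_rot: [1.972, 2.446, -0.0]
force: [-0.0, 0.7, 0.1]
grip_width: 0.004
gripper_force: 0.0
```

```bash
python3 - <<'E'
from h import *
from workcell import bot,optics
sl(bot.state(),optics)
E
```

```text
TCP out 140.3 push -20.4 mm, yaw 102.3 deg, az 4.0, z 0.0194 F tool [ 0.7  0.1 -0.1] tilt [ 0. -0. -1.] j [ 0.21  0.8  -0.42  1.69  0.44  0.75 -0.21]
sleeve r 0.140 az 29.1 tool [ 60.9  -6.6 -40.9] 3657
```

>>> play_rows(
  steps=[
    [0,0,-0.04,5.6,0.7,0,-1],
    [0,0,-0.04,5.6,0.7,0,-1],
    [0,0,-0.04,5.6,0.7,0,-1],
    [0,0,-0.04,5.6,0.7,0,-1],
    [0,0,0,0,0,0,-1],
    [0,0,0,0,0,0,-1],
  ],
)

```text
time: 18.17
tcp_pos: [0.6114, 0.0256, 0.0194]
ee_rot: [-1.768, -2.597, -0.001]
force: [-0.0, 0.5, -0.5]
grip_width: 0.005
gripper_force: 0.0
```

```bash
python3 - <<'E'
from h import *
from workcell import bot,optics
sl(bot.state(),optics)
E
```

```text
TCP out 140.4 push -19.8 mm, yaw 111.5 deg, az 13.5, z 0.0194 F tool [0.5 0.2 0.5] tilt [-0.     0.001 -1.   ] j [ 0.19  0.8  -0.46  1.7   0.48  0.76 -0.12]
sleeve r 0.138 az 44.0 tool [ 72.7 -12.6 -40.8] 3214
```

>>> play_rows(
  steps=[
    [0,0,-0.04,5.6,0.7,0,-1],
    [0,0,-0.04,5.6,0.7,0,-1],
    [0,0,-0.04,5.6,0.7,0,-1],
    [0,0,-0.04,5.6,0.7,0,-1],
    [0,0,-0.04,5.6,0.7,0,-1],
    [0,0,-0.04,5.6,0.7,0,-1],
    [0,0,-0.04,5.6,0.7,0,-1],
    [0,0,-0.03,4.2,0.5,0,-1],
    [0,0,0,0,0,0,-1],
    [0,0,0,0,0,0,-1],
  ],
)

```text
time: 19.05
tcp_pos: [0.5951, 0.0652, 0.0194]
ee_rot: [-1.347, -2.838, 0.0]
force: [-0.8, 0.2, -0.0]
grip_width: 0.007
gripper_force: 0.0
```

```bash
python3 - <<'E'
from h import *
from workcell import bot,optics
sl(bot.state(),optics)
E
```

```text
TCP out 140.2 push -20.5 mm, yaw 129.2 deg, az 30.9, z 0.0194 F tool [ 0.6 -0.5  0. ] tilt [-0.  0. -1.] j [ 0.17  0.8  -0.53  1.73  0.55  0.76  0.05]
sleeve r 0.141 az 44.7 tool [ 34.   -0.2 -40.8] 3480
```

>>> play_rows(
  steps=[
    [0,0,-0.035,4.9,0.7,0,-1],
    [0,0,-0.035,4.9,0.7,0,-1],
    [0,0,-0.02,1.4,0,0,-1],
    [0,0,-0.02,1,0,0,-1],
    [0,0,0,1,0,0,-1],
    [0,0,0,0,0,0,-1],
  ],
)

```text
time: 19.6
tcp_pos: [0.5888, 0.0753, 0.0195]
ee_rot: [1.19, 2.905, 0.001]
force: [3.0, -1.3, -0.8]
grip_width: 0.003
gripper_force: 1.6
```

>>> play_rows(
  steps=[
    [0,0,0,1,0,0,-1],
    [0,0,0,1,0,0,-1],
    [0,0,0,0,0,0,-1],
  ],
)

```text
time: 19.85
tcp_pos: [0.5866, 0.0775, 0.0196]
ee_rot: [1.19, 2.907, 0.001]
force: [3.1, 0.1, -1.7]
grip_width: 0.003
gripper_force: 1.5
```

```bash
python3 - <<'E'
from h import *
from workcell import bot,optics
sl(bot.state(),optics)
E
```

```text
TCP out 139.9 push -21.1 mm, yaw 135.5 deg, az 36.9, z 0.0196 F tool [-2.2  2.3  1.7] tilt [ 0.001  0.    -1.   ] j [ 0.17  0.8  -0.56  1.76  0.58  0.76  0.1 ]
sleeve r 0.140 az 46.3 tool [ 23.    0.6 -40.7] 3295
```

>>> play_rows(
  steps=[
    [0,0,-0.007,1,0.1,0,-1],
    [0,0,-0.007,1,0.1,0,-1],
    [0,0,-0.007,1,0.1,0,-1],
    [0,0,0,0,0,0,-1],
  ],
)

```text
time: 20.23
tcp_pos: [0.5846, 0.08, 0.0196]
ee_rot: [1.158, 2.92, 0.002]
force: [4.7, -1.0, 0.5]
grip_width: 0.005
gripper_force: 1.8
```

>>> play_rows(
  steps=[
    [0,0,-0.007,1,0.1,0,-1],
    [0,0,-0.007,1,0.1,0,-1],
    [0,0,0,0,0,0,-1],
  ],
)

```text
time: 20.48
tcp_pos: [0.5836, 0.0813, 0.0196]
ee_rot: [1.137, 2.927, 0.002]
force: [5.0, -0.3, -1.3]
grip_width: 0.004
gripper_force: 2.1
```

>>> play_rows(
  steps=[
    [0,0,-0.007,1,0.1,0,-1],
    [0,0,-0.007,1,0.1,0,-1],
    [0,0,0,0,0,0,-1],
  ],
)

```text
time: 20.73
tcp_pos: [0.5819, 0.083, 0.0196]
ee_rot: [1.117, 2.936, 0.002]
force: [4.8, -0.8, -0.6]
grip_width: 0.009
gripper_force: 2.0
```

>>> play_rows(
  steps=[
    [0,0,-0.007,1,0.1,0,-1],
    [0,0,-0.007,1,0.1,0,-1],
    [0,0,0,0,0,0,-1],
  ],
)

```text
time: 20.98
tcp_pos: [0.5809, 0.0843, 0.0197]
ee_rot: [1.097, 2.943, 0.002]
force: [5.5, -0.9, -1.3]
grip_width: 0.006
gripper_force: 2.2
```

>>> play_rows(
  steps=[
    [0,0,-0.007,1,0.1,0,-1],
    [0,0,-0.007,1,0.1,0,-1],
    [0,0,0,0,0,0,-1],
  ],
)

```text
time: 21.23
tcp_pos: [0.5805, 0.085, 0.0197]
ee_rot: [1.076, 2.948, 0.001]
force: [6.9, -2.1, -1.7]
grip_width: 0.006
gripper_force: 3.0
```

>>> play_rows(
  steps=[
    [0,0,0,1,0,0,-1],
    [0,0,0,0,0,0,-1],
    [0,0,0,0,0,0,-1],
  ],
)

```text
time: 21.48
tcp_pos: [0.5804, 0.0851, 0.0197]
ee_rot: [1.077, 2.947, 0.001]
force: [7.9, -1.9, -2.5]
grip_width: 0.007
gripper_force: 3.5
```

>>> play_rows(
  steps=[
    [0,0,0,1,0,0,-1],
    [0,0,0,0,0,0,-1],
    [0,0,0,0,0,0,-1],
  ],
)

```text
time: 21.73
tcp_pos: [0.5803, 0.0852, 0.0197]
ee_rot: [1.078, 2.945, 0.001]
force: [9.9, -2.7, -2.5]
grip_width: 0.008
gripper_force: 4.1
```

```bash
python3 - <<'E'
from h import *
from workcell import bot,optics
sl(bot.state(),optics);rep(bot.state())
E
```

```text
TCP out 139.7 push -21.7 mm, yaw 139.8 deg, az 41.0, z 0.0197 F tool [-9.3  4.3  2.6] tilt [ 0.005 -0.001 -1.   ] j [ 0.16  0.79 -0.57  1.77  0.61  0.75  0.14]
sleeve r 0.141 az 50.4 tool [ 22.9   1.1 -40.6] 3301
TCP out 139.7 push -21.7 mm, yaw 139.8 deg, az 41.0, z 0.0197 F tool [-8.7  4.2  3.3] tilt [ 0.005 -0.001 -1.   ] j [ 0.16  0.79 -0.57  1.77  0.61  0.75  0.14]
```

It has come up hard: the pose no longer moves and the force rises about 1.7 N per mm. I'm relieving the sideways load, then raising the push to 14 N.

>>> play_rows(
  steps=[
    [0,0,0,1,1,0.5,-1],
    [0,0,0,0,1,0.5,-1],
    [0,0,0,0,0,0,-1],
  ],
)

```text
time: 22.03
tcp_pos: [0.5802, 0.0853, 0.0194]
ee_rot: [1.079, 2.945, -0.006]
force: [6.1, -5.3, 3.1]
grip_width: 0.006
gripper_force: 4.3
```

```bash
python3 - <<'E'
from h import *
from workcell import bot
rep(bot.state())
E
```

```text
TCP out 139.8 push -21.5 mm, yaw 139.8 deg, az 41.0, z 0.0194 F tool [-8.1 -0.1 -3. ] tilt [ 0.004 -0.005 -1.   ] j [ 0.16  0.79 -0.57  1.77  0.61  0.76  0.14]
```

>>> play_rows(
  steps=[
    [0,0,0,1,0,-0.5,-1],
    [0,0,0,1,0,0,-1],
    [0,0,0,0,0,0,-1],
  ],
)

```text
time: 22.28
tcp_pos: [0.5801, 0.0855, 0.0195]
ee_rot: [1.08, 2.942, -0.005]
force: [9.4, -6.3, -1.1]
grip_width: 0.008
gripper_force: 5.6
```

```bash
python3 - <<'E'
from h import *
from workcell import bot
rep(bot.state())
E
```

```text
TCP out 139.8 push -21.1 mm, yaw 139.7 deg, az 41.1, z 0.0195 F tool [-11.2   1.3   1.2] tilt [ 0.006 -0.006 -1.   ] j [ 0.16  0.79 -0.57  1.78  0.61  0.75  0.13]
```

>>> play_rows(
  steps=[
    [0,0,0,0.8,0.5,0,-1],
    [0,0,0,0.7,0,0,-1],
    [0,0,0,0,0,0,-1],
  ],
)

```text
time: 22.53
tcp_pos: [0.58, 0.0855, 0.0195]
ee_rot: [1.08, 2.94, -0.007]
force: [9.8, -7.8, -0.7]
grip_width: 0.004
gripper_force: 6.4
```

```bash
python3 - <<'E'
from h import *
from workcell import bot
rep(bot.state())
E
```

```text
TCP out 139.8 push -20.9 mm, yaw 139.6 deg, az 41.1, z 0.0195 F tool [-12.5   0.4   0.9] tilt [ 0.007 -0.007 -1.   ] j [ 0.15  0.79 -0.57  1.78  0.61  0.75  0.13]
```

>>> play_rows(
  steps=[
    [0,0,0,0.8,0.2,0,-1],
    [0,0,0,0,0,0,-1],
    [0,0,0,0,0,0,-1],
    [0,0,0,0,0,0,-1],
  ],
)

```text
time: 22.87
tcp_pos: [0.5799, 0.0856, 0.0195]
ee_rot: [1.081, 2.939, -0.008]
force: [10.5, -7.7, -0.5]
grip_width: 0.005
gripper_force: 6.9
```

```bash
python3 - <<'E'
from h import *
from workcell import bot
rep(bot.state())
E
```

```text
TCP out 139.8 push -20.8 mm, yaw 139.6 deg, az 41.2, z 0.0195 F tool [-13.    0.9   0.6] tilt [ 0.007 -0.008 -1.   ] j [ 0.15  0.79 -0.57  1.78  0.61  0.75  0.13]
```

>>> play_rows(
  steps=[
    [0,0,0,0.3,0.2,0,-1],
    [0,0,0,0,0,0,-1],
    [0,0,0,0,0,0,-1],
    [0,0,0,0,0,0,-1],
    [0,0,0,0,0,0,-1],
  ],
)

```text
time: 23.28
tcp_pos: [0.5799, 0.0856, 0.0196]
ee_rot: [1.081, 2.939, -0.008]
force: [10.5, -8.2, -0.3]
grip_width: 0.007
gripper_force: 7.1
```

>>> play_rows(
  steps=[
    [0,0,0,0,0,0,-1],
    [0,0,0,0,0,0,-1],
    [0,0,0,0,0,0,-1],
    [0,0,0,0,0,0,-1],
    [0,0,0,0,0,0,-1],
  ],
)

```text
time: 23.7
tcp_pos: [0.5799, 0.0855, 0.0196]
ee_rot: [1.081, 2.939, -0.008]
force: [11.0, -8.7, 0.2]
grip_width: 0.003
gripper_force: 7.1
```

>>> play_rows(
  steps=[
    [0,0,0,0,0,0,-1],
    [0,0,0,0,0,0,-1],
    [0,0,0,0,0,0,-1],
    [0,0,0,0,0,0,-1],
    [0,0,0,0,0,0,-1],
    [0,0,0,0,0,0,-1],
  ],
)

```text
time: 24.2
tcp_pos: [0.5799, 0.0856, 0.0196]
ee_rot: [1.081, 2.939, -0.008]
force: [11.6, -9.4, -1.0]
grip_width: 0.004
gripper_force: 7.1
```

>>> play_rows(
  steps=[
    [0,0,0,0,0,0,-1],
    [0,0,0,0,0,0,-1],
    [0,0,0,0,0,0,-1],
    [0,0,0,0,0,0,-1],
  ],
)

```text
time: 24.53
tcp_pos: [0.5799, 0.0856, 0.0196]
ee_rot: [1.081, 2.939, -0.008]
force: [11.1, -8.9, -0.6]
grip_width: 0.011
gripper_force: 7.1
```

>>> play_rows(
  steps=[
    [0,0,0,-2,-0.5,0,-1],
    [0,0,0,-2,-0.5,0,-1],
    [0,0,0,-2,-0.5,0,-1],
    [0,0,0,-2,-0.5,0,-1],
    [0,0,0,-4,0,0,-1],
    [0,0,0,-8,0,0,-1],
    [0,0,0,-12,0,0,-1],
    [0,0,0,-12,0,0,-1],
    [0,0,0,0,0,0,-1],
    [0,0,0,0,0,0,-1],
  ],
)

```text
time: 25.37
tcp_pos: [0.6068, 0.0621, 0.0182]
ee_rot: [-1.079, -2.949, 0.001]
force: [-1.1, 0.2, 0.2]
grip_width: 0.005
gripper_force: 0.0
```

>>> play_rows(
  steps=[
    [0,0,0,0,0,-15,-1],
    [0,0,0,0,0,-30,-1],
    [0,0,0,0,0,-30,-1],
    [0,0,0,0,0,-30,-1],
    [0,0,0,0,0,-30,-1],
    [0,0,0,0,0,-30,-1],
    [0,0,0,0,0,0,-1],
    [0,0,0,0,0,0,-1],
    [0,0,0,0,0,0,-1],
  ],
)

```text
time: 26.12
tcp_pos: [0.606, 0.063, 0.183]
ee_rot: [-1.075, -2.95, 0.002]
force: [-0.3, 0.1, -0.3]
grip_width: 0.003
gripper_force: 0.0
```

```bash
python3 - <<'E'
from h import *
from workcell import bot,optics
sl(bot.state(),optics)
t=dict(np.load("pics/top.npz"));a=t["img"].astype(int);P=cloud(t);s2=dict(np.load("pics/scene.npz"))
s=optics.snapshot("scene");d=np.abs(s["img"].astype(int)-s2["img"]).max(-1)>60
n,l,st,c=cv2.connectedComponentsWithStats(d.astype(np.uint8))
P=cloud(s)
for i in range(1,n):
    if st[i,4]>15: print(st[i],c[i].round(0),np.median(P[l==i],0).round(2))
h=cv2.cvtColor(s["img"],cv2.COLOR_RGB2HSV).astype(int)
m=((h[...,0]<5)|(h[...,0]>175))&(h[...,1]>180)&(np.hypot(P[...,0]-.484,P[...,1]-.345)<.08)
print("red head in tin",np.median(P[m],0).round(3) if m.any() else None,m.sum())
E
```

```text
TCP out 139.2 push -56.1 mm, yaw 140.0 deg, az 28.0, z 0.1830 F tool [ 0.3 -0.2  0.3] tilt [-0.002 -0.    -1.   ] j [ 0.27  0.64 -0.7   1.54  0.44  1.12  0.34]
sleeve r 0.139 az 44.1 tool [ 41.7  -0.8 122.9] 733
[ 51   0  16  12 118] [58.  5.] [-0.65  0.32  0.3 ]
[ 107    0   46   46 1465] [129.  20.] [ 0.22 -0.1   0.54]
[192   0  39  23 499] [216.   7.] [ 0.47 -0.05  0.6 ]
[239   0  14   8  65] [244.   2.] [ 0.52 -0.02  0.61]
[255   2   5   8  29] [257.   5.] [0.55 0.   0.61]
[ 239    6   70   79 1972] [280.  37.] [0.61 0.02 0.55]
[  50   11   54   72 1619] [81. 47.] [-0.51  0.3   0.18]
[105  38  33  42 652] [121.  57.] [ 0.13 -0.07  0.41]
[275  76  13   8  41] [281.  80.] [0.6  0.03 0.42]
[124  81   3  16  18] [124.  88.] [ 0.05 -0.01  0.26]
[270  85  15  14  71] [276.  92.] [0.59 0.02 0.39]
[90 87  9 26 35] [ 93. 100.] [-0.5   0.27 -0.07]
[289  86  13  10  58] [296.  92.] [0.64 0.05 0.39]
[119  97  13   8  55] [125. 101.] [ 0.04 -0.    0.21]
[102 100  13   6  50] [109. 103.] [ 0.04 -0.06  0.23]
[275 101  13   9  37] [282. 106.] [0.61 0.04 0.35]
[296 100  15   6  42] [303. 102.] [0.63 0.11 0.34]
[251 105  73  42 641] [287. 121.] [0.62 0.05 0.32]
[  0 163  13  12  61] [  5. 169.] [-0.26 -0.32  0.  ]
[218 171  17   7  65] [227. 174.] [ 0.45 -0.01  0.08]
[  0 175  13  13  95] [  6. 181.] [-0.2  -0.35  0.  ]
[232 175  57  54 633] [253. 194.] [0.54 0.02 0.04]
[219 177  18  17  70] [227. 182.] [0.41 0.03 0.02]
[240 181   6   3  17] [243. 182.] [0.49 0.01 0.06]
[289 180   5   7  21] [291. 183.] [0.62 0.1  0.05]
[  0 198   8  18  67] [  2. 208.] [-0.08 -0.44  0.  ]
[242 224   6   7  22] [245. 227.] [ 0.58 -0.1   0.  ]
red head in tin [0.49  0.34  0.087] 16
```

The leg stays at the far stop (44°) after release. The pin's head is in the tin, no changes show at the bystanders, and the robot touches nothing, so I'm handing in.

```bash
python3 -c "
from workcell import order
print(order.job_done())"
```

```text
the job is handed in; nothing more can be done
None
```

I handed in the job: the pin is in the blue tin, and the leg snapped over to its far stop and stayed there after a steady push of about 14 N (readings 13.3–14.9 N) for over a second.

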